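Open the ratchet holder on the synth bench

TASK

The jaw of the ratchet holder must be opened so that the small synth module lying in it can be taken out later. With the fingertips, press down the black release plate on top of the sliding jaw and, keeping it pressed, push the jaw back along its bar, away from the module, until it is fully home against the end stop; then let the plate spring up and move the hand clear. Nothing is picked up: leave the module and the other things on the bench where they are.

Things in the scene. Friction and masses are not known exactly. Their poses are not given: they have to be found in the camera images.
- holder: Ratchet holder fixed to the bench: a dark steel base plate 320 x 100 x 8 mm (from x = -195 to +125 mm of its frame), with a steel bar 20 mm wide along its own x axis, bar top 42 mm above the bench. Origin on the bench surface, z up. Its +x axis is the direction in which the jaw opens. At the -x end stands a fixed aluminium jaw, 90 mm wide, top 80 mm high; next to it a plywood bed on which the module lies; at the +x end a low aluminium end stop, 52 mm high.
- jaw (a joint): Position of the sliding aluminium jaw along the bar in m: 0 = nearest the module, 0.110 = fully open against the end stop. About 5 N of sliding friction. The ratchet lets it go freely towards the module but stops it from opening (after at most 8 mm of slack) unless the release plate is pressed more than about 5 mm. The jaw face, 80 mm wide and 64 mm high, is on the module's side; then comes the release plate; then the upright push plate.
- release (a joint): How far the release plate is pressed down in m: 0 = up, 0.012 = fully down. Untouched it stands anywhere from 0 to 0.0045, depending on where the pawl rests in the teeth. It is sprung: 1.6 N to start, 6.4 N fully down; it springs up when let go, and rides along with the jaw.
- press_point (a point): Centre of the top surface of the black release plate, 48 mm along the bar x 50 mm across, level, 74 mm above the bench when up. It moves with plate and jaw. The jaw face on the module's side is lower (64 mm) than the plate when up, so the plate is open from above, from the module's side and from both sides.
- push_point (a point): On the face, towards the release plate, of the upright aluminium push plate of the jaw: 60 mm wide across the bar, 15 mm thick, its top 110 mm above the bench; this point is in the middle of its width, 92 mm above the bench, 27 mm further in the opening direction than press_point. A fingertip standing on the pressed plate pushes against this face to open the jaw.
- module_mid (a point): Centre of the loose synth module lying in the holder on its bed between the jaws: a grey box 64 x 100 x 40 mm (long side across the bar) with knobs on top, underside 42 mm and knob tops 94 mm above the bench. Not to be moved.
- cup: White mug, 72 mm wide, 85 mm high, origin at the centre of its underside. Bystander.
- adapter: Black power brick 90 x 52 x 34 mm, origin at the centre of its underside. Bystander.
- screwdriver: Screwdriver with a black handle lying on the bench, along its x axis. Bystander.

How it is judged:
By the outcome, as a careful person would: the job done as asked, in the order asked, and still so for the second after the job is handed in, with the robot touching nothing.
It also fails if it takes over 35 s, if anything falls off the work surface, if the arm or the gripper's body presses on something with over 40 N, if the wrist force passes 120 N, or if a joint passes its speed limit or range.

ROBOT

A 6-joint arm with a two-finger parallel gripper is mounted at the origin on the work surface. World frame = base frame: x ahead of the robot, y to its left, z up, the work surface at z = 0. Lengths are in m, angles in rad, forces in N, time in s.
With the tool pointing down it reaches from about 0.25 to 0.775 m from the base axis. Payload 4 kg.
Tool frame: the origin (TCP) lies where the fingers leave the gripper's body, on its centre line; the fingertips stand 97 mm ahead of it and the grasp point (between the pads) lies 78 mm ahead of it; z points along the fingers, y is the direction in which the jaws open and shut (so a half turn about z gives the same grasp; the last joint's range is limited). The gripper opens to 94 mm and grips with 3 to 60 N. Pads are 16 mm wide; open, the fingers measure 119 mm over their backs; the gripper's body (75 mm by 177 mm) begins 78 mm behind the grasp point.
Start: joints at [-1.372, 0.087, 1.371, -0, 1.684, -0.103], TCP at [0.163, -0.525, 0.303] pointing down, gripper open.
Joint ranges: [-3.1, 3.1], [-0.76, 2.03], [0.27, 2.55], [-1.08, 4.22], [0.17, 2.65], [-2.57, 2.57]. Speed limits (rad/s): [2.79, 2.79, 3.14, 3.14, 3.14, 3.14].

INTERFACE

Orientations are given as a rotation vector (axis times angle).
In Python, from plant import r gives the robot as it stands.
- The arm moves only by the tool drive_tool, never from a script. Its argument "rows" is a list of rows, each a list of 3 entries, a list of its own where there are three numbers: the opening, from -1 (shut) to 1 (fully open), then the shift along the tool's x, y, z in mm, then the turn about the tool's z in degrees. A call has 1 to 5 rows; each row is the pose to reach, as a shift and turn from the pose measured when the call began, along the tool's axes at that moment; what a row does not reach only later rows make up. A row lasts 1/10 s, in which the tool goes at most 50 mm and 8.59 degrees, less where a joint would pass 70% of its speed; a pose out of reach is approached as far as the arm can. A call with a gripper value outside its range is refused whole. The fingers move at their own pace and stop on an object; "force" is the grip in N (left out, the last holds). Time passes only in rows, so rows that repeat a pose let the fingers close. It gives the time, the measured TCP pose, the force and the opening at its end, in the units of the state.
- r.observe(): the state, without advancing time (a new reading comes with each control period).
- r.get_image(name): name is "scene" or "top"; returns (picture, depth): 480x640x3 uint8, red, green, blue; 480x640 float32, m along the optical axis (not along the pixel's ray), 0 where there is no reading.
- r.calibration(name): a dict with "camera_matrix" (3x3 intrinsics, pixels), "cam_to_world" (4x4, takes a point from camera to world coordinates). Camera axes: x right, y down, z forward; pixel columns grow to the right and rows downward; lengths in m; the calibration is good to about 2 mm. A picture is of the moment at which its call begins. calibration takes no time and is no camera call.
- r.finish_job(): hands the job in, once; it reports no verdict.
Trained networks look in the newest picture that a camera, given by its name, has taken for a name from the list of things; names that differ only in an ending like _2 or _b are one class to them, and where a whole thing is asked for, a point or a joint stands for the part that bears it (a point fixed in the world has none). Each returns a list of dicts, best first, with "conf" (0 to 1); they miss things now and then, are a little off and sometimes report something else, mostly with a low value. They report only what shows in the picture. A call takes as long as a camera call.
- r.look_for(camera, label): "box" ([left, top, right, bottom] in pixels, round what is visible of it).
- r.place_of(camera, label): "centre" ([column, row] in pixels: a listed point, or the origin of a listed thing).
The state is a dict: "clock": time; "joint_positions": joint angles; "dq": joint speeds; "joint_torque": joint torques, N m; "ee_pos": TCP position; "tool_rot": TCP orientation; "force": force on the tool from outside, world axes, zero at the start; "ft_torque": the same for the moment, N m; "finger_gap": opening from 0.0 (shut) to 1.0 (fully open).
Only numpy, scipy, OpenCV 4.12 (cv2) and the standard library are available. Lean on these libraries where they do the work, as an engineer would, in place of code of your own. Each camera call takes 0.05 s, during which the arm holds its last target. There are 200 camera calls.

## Working session

There is one attempt and no reset: what is moved stays moved. The work goes in short steps, Python scripts to look and compute and a tool call to move; the robot and the scene stay as the last step left them, time stands still between calls to the robot, and variables do not carry over. Pictures are saved under pics/ and viewed, about 8 in all and at most 12, crops included, and the job is handed in when it is done.

Besides the shell and the picture viewer there is one more tool, called after ">>>" as name([rows], argument=value, ...), one row to a line, values as JSON. drive_tool: Moves the arm, as the interface text tells. Its arguments: {"type":"object","properties":{"rows":{"type":"array"},"force":{"type":"number"}},"required":["rows"]}

```bash
mkdir -p pics; cat > h.py <<'E'
import numpy as np, cv2
from scipy.spatial.transform import Rotation as R
from plant import r
def ray(cam,px,z):
    c=r.calibration(cam);K=np.array(c["camera_matrix"]);T=np.array(c["cam_to_world"])
    d=T[:3,:3]@np.linalg.inv(K)@[px[0],px[1],1];o=T[:3,3]
    return o+d*(z-o[2])/d[2]
def cloud(cam,dep):
    c=r.calibration(cam);K=np.array(c["camera_matrix"]);T=np.array(c["cam_to_world"])
    v,u=np.mgrid[:480,:640];p=np.stack([(u-K[0,2])/K[0,0]*dep,(v-K[1,2])/K[1,1]*dep,dep],-1)
    return p@T[:3,:3].T+T[:3,3]
E
python3 - <<'E'
from h import *
o=r.observe();print(o)
print(R.from_rotvec(o["tool_rot"]).as_matrix().round(3))
for c in("top","scene"):
    im,d=r.get_image(c);cv2.imwrite(f"pics/{c}1.png",im[:,:,::-1]);np.save(c+"1.npy",d)
    P=cloud(c,d)
    for l,z in(("press_point",.072),("push_point",.092),("module_mid",.062),("holder",0)):
        for q in r.place_of(c,l)[:2]:
            px=q["centre"];print(c,l,round(q["conf"],2),np.round(px),ray(c,px,z).round(4),P[int(px[1]),int(px[0])].round(3))
E
```

```text
{'clock': 0.0, 'joint_positions': array([-1.37213044e+00,  8.79223555e-02,  1.37223362e+00,  1.47499817e-05,
        1.68359663e+00, -1.03124216e-01]), 'dq': array([-5.79536579e-04, -1.80092313e-03,  5.35007425e-07, -1.32835470e-03,
       -6.61856683e-04, -3.97036302e-04]), 'joint_torque': array([-2.35715379e-04, -3.40187824e+01, -3.02426183e+01,  7.16951396e-02,
        3.31080216e-02, -1.73124267e-04]), 'ee_pos': array([ 0.16339619, -0.52481628,  0.30153226]), 'tool_rot': array([-3.10376045e+00, -4.71931983e-01,  1.38923985e-04]), 'force': array([-0.52234761,  0.18086251,  0.25082469]), 'ft_torque': array([-0.04385128,  0.01349749, -0.02375193]), 'finger_gap': 0.9991330433208565}
[[ 0.955  0.297 -0.   ]
 [ 0.297 -0.955  0.002]
 [ 0.    -0.002 -1.   ]]
top press_point 0.65 [310. 240.] [0.5341 0.023  0.072 ] [0.535 0.025 0.069]
top push_point 0.68 [312. 226.] [0.5609 0.0166 0.092 ] [0.56  0.017 0.1  ]
top module_mid 0.79 [292. 278.] [0.4524 0.0637 0.062 ] [0.452 0.064 0.084]
top module_mid 0.33 [314. 229.] [0.562  0.0132 0.062 ] [0.557 0.013 0.094]
top holder 0.55 [315. 233.] [0.5649 0.0101 0.    ] [0.557 0.011 0.051]
scene press_point 0.78 [320. 268.] [0.5335 0.0299 0.072 ] [0.534 0.028 0.072]
scene push_point 0.58 [311. 266.] [0.5563 0.0184 0.092 ] [0.576 0.025 0.11 ]
scene module_mid 0.73 [352. 255.] [0.4493 0.0747 0.062 ] [0.475 0.082 0.082]
scene holder 0.63 [304. 302.] [0.5757 0.0093 0.    ] [0.584 0.012 0.009]
```

View pics/top1.png

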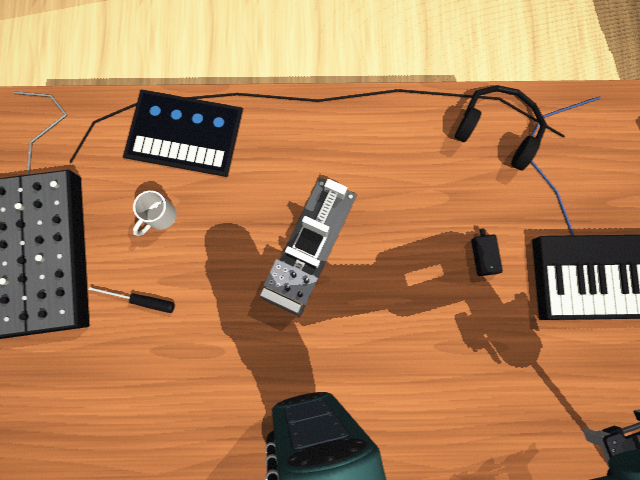

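View pics/scene1.png

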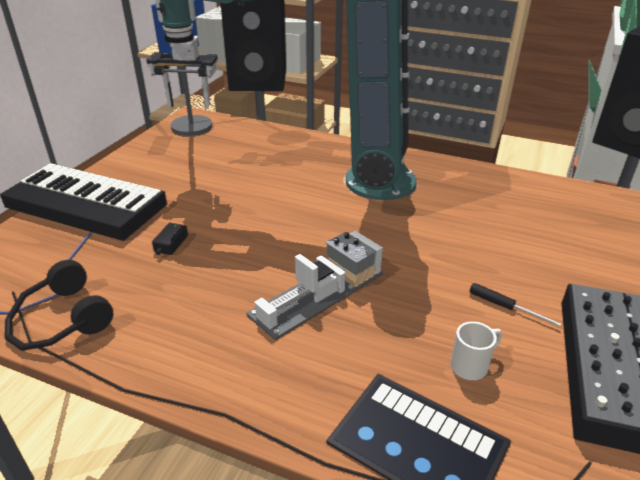

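The top view shows the holder running from (282,300) at the module end to (337,186) at the end stop. The jaw is nearest the module, with the black plate at (310,240). The mug, adapter and screwdriver are well away. Next I'll measure the bar axis from depth.

```bash
python3 - <<'E'
from h import *
res=[]
for c in("top","scene"):
    P=cloud(c,np.load(c+"1.npy")).reshape(-1,3)
    m=(P[:,2]>.004)&(P[:,2]<.13)&(np.hypot(P[:,0]-.53,P[:,1]-.02)<.24)
    Q=P[m];print(c,m.sum())
    rc=cv2.minAreaRect(Q[:,:2].astype(np.float32)*1000);b=cv2.boxPoints(rc);print(rc)
    e=b[1]-b[0] if np.linalg.norm(b[1]-b[0])>np.linalg.norm(b[2]-b[1]) else b[2]-b[1]
    a=e/np.linalg.norm(e);a=a*np.sign(a[0]);print("axis deg",np.degrees(np.arctan2(a[1],a[0])))
    n=np.array([-a[1],a[0]]);ctr=np.array(rc[0])/1000
    s=(Q[:,:2]-ctr)@a;t=(Q[:,:2]-ctr)@n
    for lo,hi,nm in((.103,.116,"push plate top"),(.066,.078,"release top"),(.048,.056,"stop top")):
        k=(Q[:,2]>lo)&(Q[:,2]<hi)&(abs(t)<.045)&(s>-.05)
        if k.sum():print(nm,k.sum(),"s",np.percentile(s[k],[3,50,97]).round(3),"xy",np.median(Q[k],0).round(4))
E
```

```text
top 6216
((527.7645263671875, 23.3389892578125), (467.52569580078125, 461.008544921875), 10.540167808532715)
axis deg 10.540169
push plate top 194 s [0.014 0.033 0.051] xy [0.5631 0.0098 0.1088]
release top 513 s [-0.024  0.005  0.033] xy [0.5329 0.0245 0.0698]
stop top 156 s [-0.044 -0.008  0.039] xy [0.5199 0.0207 0.0521]
scene 6620
((534.2298583984375, 21.360443115234375), (461.8854675292969, 453.5347595214844), 46.53577423095703)
axis deg 46.535778
push plate top 172 s [-0.01   0.02   0.045] xy [0.5698 0.0147 0.1092]
release top 324 s [-0.02   0.016  0.044] xy [0.5391 0.0351 0.0707]
stop top 217 s [-0.003  0.027  0.044] xy [0.5523 0.0461 0.0521]
```

```bash
python3 - <<'E'
from h import *
for c in("top","scene"):
    P=cloud(c,np.load(c+"1.npy")).reshape(-1,3)
    m=(P[:,2]>.03)&(P[:,2]<.13)&(np.hypot(P[:,0]-.53,P[:,1]-.02)<.24)
    Q=P[m]
    a=np.array([.9,-.43]);a/=np.linalg.norm(a);c0=np.array([.534,.025])
    for i in range(2):
        n=np.array([-a[1],a[0]]);s=(Q[:,:2]-c0)@a;t=(Q[:,:2]-c0)@n
        out=[]
        for nm,lo,hi,s0,s1 in(("fixed jaw/mod",.07,.1,-.16,-.04),("release",.064,.078,-.02,.02),("push",.10,.116,.02,.06),("stop",.045,.06,.09,.2)):
            k=(Q[:,2]>lo)&(Q[:,2]<hi)&(s>s0)&(s<s1)&(abs(t)<.07)
            if k.sum()<5: print(nm,"none");continue
            sp=np.percentile(s[k],[3,97]);tp=np.percentile(t[k],[3,97]);out.append((sp.mean(),tp.mean()))
            if i==1:print(c,nm,k.sum(),"s",sp.round(3),"t",tp.round(3),"z",np.median(Q[k,2]).round(4))
        out=np.array(out);f=np.polyfit(out[:,0],out[:,1],1);
        if i==1:print("resid slope deg",np.degrees(f[0]),"off",f[1])
        a=a+f[0]*n;a/=np.linalg.norm(a)
    print("axis deg",np.degrees(np.arctan2(a[1],a[0])))
o=r.observe();T=R.from_rotvec(o["tool_rot"])
print(T.inv().apply(np.array([.5405,.0205,.2])-o["ee_pos"])*1000)
E
```

```text
top fixed jaw/mod 1773 s [-0.152 -0.07 ] t [-0.049  0.044] z 0.0815
top release 400 s [-0.019  0.019] t [-0.025  0.022] z 0.0697
top push 203 s [0.026 0.041] t [-0.029  0.026] z 0.1086
top stop 201 s [0.134 0.153] t [-0.026  0.021] z 0.0509
resid slope deg 0.014923220294053808 off -0.001959706453412895
axis deg -25.09208281001453
scene fixed jaw/mod 1143 s [-0.15  -0.068] t [-0.044  0.05 ] z 0.0821
scene release 199 s [-0.02   0.017] t [-0.018  0.029] z 0.0707
scene push 195 s [0.028 0.043] t [-0.023  0.033] z 0.1089
scene stop 221 s [0.132 0.156] t [-0.021  0.027] z 0.0515
resid slope deg 0.007518876978611389 off 0.00418269136135772
axis deg -25.37495773951665
[ 522.17814846 -408.89534218  102.6626585 ]
```

>>> drive_tool([
  [-1, [40, -31, 0], 0],
  [-1, [79, -61, 0], 0],
  [-1, [118, -92, 0], 0],
  [-1, [158, -122, 0], 0],
  [-1, [197, -153, 0], 0],
], force=40)

```text
clock: 1.0
ee_pos: [0.3068, -0.3188, 0.3029]
tool_rot: [3.105, 0.471, 0.001]
force: [0.5, -0.5, 0.6]
finger_gap: 0.61
```

>>> drive_tool([
  [-1, [40, -31, 0], 0],
  [-1, [79, -61, 0], 0],
  [-1, [118, -92, 0], 0],
  [-1, [158, -122, 0], 0],
  [-1, [197, -153, 0], 0],
])

```text
clock: 1.5
ee_pos: [0.4497, -0.1134, 0.3033]
tool_rot: [3.104, 0.471, 0.003]
force: [0.3, 0.3, -0.3]
finger_gap: 0.185
```

>>> drive_tool([
  [-1, [40, -31, 0], 8.5],
  [-1, [79, -61, 10], 17],
  [-1, [118, -92, 20], 25.5],
  [-1, [118, -92, 40], 34],
  [-1, [118, -92, 55], 42.5],
])

```text
clock: 2.0
ee_pos: [0.536, 0.012, 0.2466]
tool_rot: [3.077, -0.632, 0.001]
force: [-0.2, -0.6, 0.7]
finger_gap: 0.004
```

```bash
cat > st.py <<'E'
from h import *
o=r.observe();T=R.from_rotvec(o["tool_rot"]);M=T.as_matrix()
a=np.array([np.cos(np.radians(-25.2)),np.sin(np.radians(-25.2))]);n=np.array([-a[1],a[0]])
c0=np.array([.534,.025])+.001*n
tip=o["ee_pos"]+.097*M[:,2];d=tip[:2]-c0
print(o["clock"],o["ee_pos"].round(4),"yaw",np.degrees(np.arctan2(M[1,0],M[0,0])).round(2),"tip s,t,z mm",(1000*np.array([d@a,d@n,tip[2]])).round(1),o["force"].round(1),o["finger_gap"],"j",o["joint_positions"].round(2))
E
python3 st.py
```

```text
2.0 [0.536  0.012  0.2466] yaw -23.22 tip s,t,z mm [  7.4 -11.9 149.6] [-0.2 -0.6  0.7] 0.004310948969818392 j [-0.08  0.07  1.5  -0.    1.57  1.89]
```

>>> drive_tool([
  [-1, [4, -12, 15], 2],
  [-1, [4, -12, 40], 2],
  [-1, [4, -12, 65], 2],
  [-1, [4, -12, 65], 2],
])

```text
clock: 2.4
ee_pos: [0.5422, 0.0217, 0.1774]
tool_rot: [3.064, -0.685, -0.012]
force: [-0.3, 0.3, -1.7]
finger_gap: 0.002
```

```bash
python3 st.py; python3 - <<'E'
from h import *
im,d=r.get_image("scene");cv2.imwrite("pics/s2.png",cv2.resize(im[180:360,220:460,::-1],None,fx=3,fy=3))
E
```

```text
2.4 [0.5422 0.0217 0.1774] yaw -25.21 tip s,t,z mm [ 8.1 -0.8 80.4] [-0.3  0.3 -1.7] 0.0019457440823459412 j [-0.06  0.13  1.57 -0.    1.44  1.95]
```

View pics/s2.png

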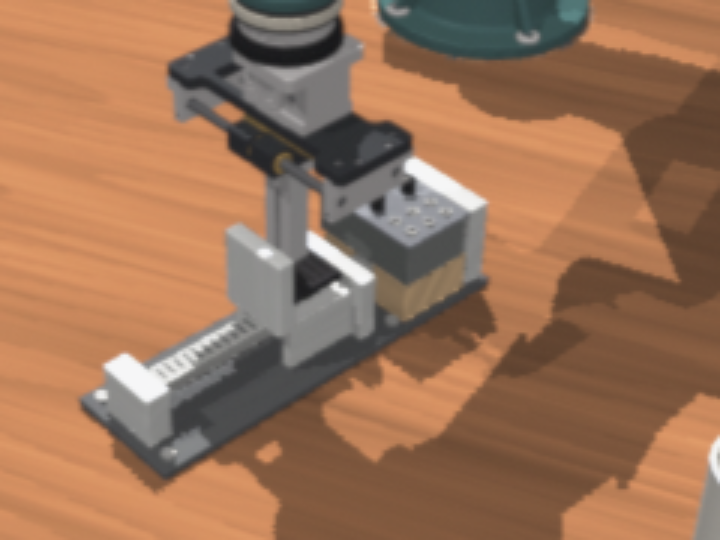

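The fingers stand over the black plate at about (315,270) in the crop, just on the module side of the push plate. Now pressing.

>>> drive_tool([
  [-1, [0, 0, 8], 0],
  [-1, [0, 0, 13], 0],
  [-1, [0, 0, 16], 0],
  [-1, [0, 0, 17], 0],
  [-1, [0, 0, 17], 0],
])

```text
clock: 2.95
ee_pos: [0.5438, 0.0215, 0.1641]
tool_rot: [3.065, -0.686, -0.002]
force: [-0.4, 0.3, 5.0]
finger_gap: 0.003
```

```bash
python3 st.py
```

```text
2.95 [0.5438 0.0215 0.1641] yaw -25.22 tip s,t,z mm [10.3 -0.1 67.1] [-0.4  0.3  5. ] 0.0028113330360462615 j [-0.06  0.14  1.59 -0.    1.41  1.95]
```

>>> drive_tool([
  [-1, [0, 0, 4], 0],
  [-1, [0, 0, 5], 0],
  [-1, [0, 0, 5], 0],
  [-1, [0, 0, 5], 0],
])

```text
clock: 3.35
ee_pos: [0.5439, 0.0215, 0.1601]
tool_rot: [3.065, -0.686, -0.001]
force: [-1.5, -1.1, 5.7]
finger_gap: 0.003
```

```bash
python3 st.py
```

```text
3.35 [0.5439 0.0215 0.1601] yaw -25.22 tip s,t,z mm [10.4 -0.1 63.1] [-1.5 -1.1  5.7] 0.0030986545391575404 j [-0.06  0.15  1.59 -0.    1.4   1.95]
```

>>> drive_tool([
  [-1, [5, 0, 1.5], 0],
  [-1, [12, 0, 1.5], 0],
  [-1, [22, 0, 1.5], 0],
  [-1, [34, 0, 1.5], 0],
  [-1, [46, 0, 1.5], 0],
])

```text
clock: 3.85
ee_pos: [0.5846, 0.0024, 0.1594]
tool_rot: [-3.066, 0.685, 0.007]
force: [-5.7, 2.0, 7.6]
finger_gap: 0.009
```

```bash
python3 st.py
```

```text
3.85 [0.5846 0.0024 0.1594] yaw -25.2 tip s,t,z mm [55.   0.  62.4] [-5.7  2.   7.6] 0.009056120041986563 j [-0.09  0.24  1.49  0.    1.42  1.92]
```

Jaw is sliding with about 6 N. Continuing, then going slower near the stop.

>>> drive_tool([
  [-1, [10, 0, 1], 0],
  [-1, [20, 0, 1], 0],
  [-1, [28, 0, 1], 0],
  [-1, [36, 0, 1], 0],
  [-1, [42, 0, 1], 0],
])

```text
clock: 4.35
ee_pos: [0.6219, -0.0155, 0.1594]
tool_rot: [3.066, -0.685, -0.011]
force: [-6.3, 1.2, 9.1]
finger_gap: 0.008
```

```bash
python3 st.py
```

```text
4.35 [ 0.6219 -0.0155  0.1594] yaw -25.2 tip s,t,z mm [96.1 -0.3 62.4] [-6.3  1.2  9.1] 0.007654850558839712 j [-0.12  0.32  1.39  0.    1.44  1.89]
```

>>> drive_tool([
  [-1, [4, 0, 1], 0],
  [-1, [8, 0, 1], 0],
  [-1, [12, 0, 1], 0],
  [-1, [15, 0, 1], 0],
  [-1, [18, 0, 1], 0],
])

```text
clock: 4.85
ee_pos: [0.6347, -0.0215, 0.1594]
tool_rot: [-3.065, 0.685, 0.029]
force: [-20.4, 7.1, 15.2]
finger_gap: 0.004
```

```bash
python3 st.py
```

```text
4.85 [ 0.6347 -0.0215  0.1594] yaw -25.19 tip s,t,z mm [109.1  -0.5  62.4] [-20.4   7.1  15.2] 0.003827602768130775 j [-0.12  0.35  1.35  0.    1.47  1.89]
```

Force has risen to 21 N at the predicted travel. I'll hold and check that it stays put.

>>> drive_tool([
  [-1, [4, 0, 0.5], 0],
  [-1, [4, 0, 0.5], 0],
  [-1, [4, 0, 0.5], 0],
])

```text
clock: 5.15
ee_pos: [0.6351, -0.0217, 0.1595]
tool_rot: [-3.064, 0.684, 0.044]
force: [-11.9, 4.0, 10.3]
finger_gap: 0.005
```

```bash
python3 st.py; python3 - <<'E'
from h import *
im,d=r.get_image("scene");cv2.imwrite("pics/s3.png",cv2.resize(im[180:360,220:460,::-1],None,fx=3,fy=3))
E
```

```text
5.15 [ 0.6351 -0.0217  0.1595] yaw -25.16 tip s,t,z mm [108.6  -0.6  62.5] [-11.9   4.   10.3] 0.005488392878871021 j [-0.13  0.35  1.34  0.    1.48  1.88]
```

View pics/s3.png

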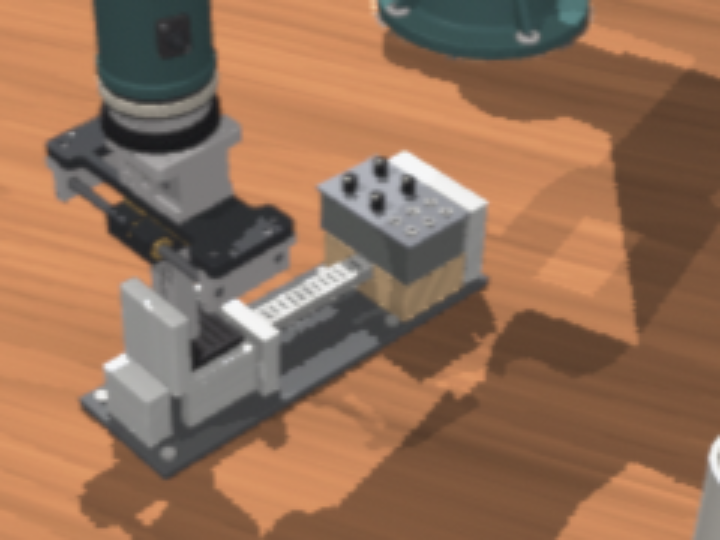

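The jaw's push plate meets the end stop at about (150,380), and the module hasn't moved. Lifting straight up.

>>> drive_tool([
  [-1, [1, 0, -4], 0],
  [-1, [0.5, 0, -10], 0],
  [-1, [0, 0, -20], 0],
  [-1, [0, 0, -40], 0],
  [-1, [0, 0, -70], 0],
])

```text
clock: 5.7
ee_pos: [0.6364, -0.0224, 0.2281]
tool_rot: [-3.064, 0.684, 0.05]
force: [-0.0, -0.7, 0.3]
finger_gap: 0.007
```

>>> drive_tool([
  [-1, [0, 0, -40], 0],
  [-1, [-30, 0, -80], 0],
  [-1, [-60, 30, -100], 0],
  [-1, [-80, 70, -100], 0],
  [-1, [-80, 110, -100], 0],
])

```text
clock: 6.2
ee_pos: [0.5189, -0.0885, 0.334]
tool_rot: [-3.066, 0.68, 0.042]
force: [0.4, -0.3, -0.4]
finger_gap: 0.003
```

>>> drive_tool([
  [-1, [-30, 40, 0], 0],
  [-1, [-60, 80, 0], 0],
  [-1, [-90, 120, 0], 0],
  [-1, [-90, 120, 0], 0],
  [-1, [-90, 120, 0], 0],
])

```text
clock: 6.7
ee_pos: [0.3863, -0.1599, 0.3378]
tool_rot: [-3.065, 0.684, 0.038]
force: [-0.4, -0.8, -0.1]
finger_gap: 0.001
```

```bash
python3 st.py; python3 - <<'E'
from h import *
im,d=r.get_image("scene");cv2.imwrite("pics/s4.png",cv2.resize(im[180:360,220:460,::-1],None,fx=3,fy=3))
a=np.array([np.cos(np.radians(-25.2)),np.sin(np.radians(-25.2))]);n=np.array([-a[1],a[0]])
for c in("scene","top"):
    if c=="top": im,d=r.get_image(c);cv2.imwrite("pics/t4.png",im[:,:,::-1])
    Q=cloud(c,d).reshape(-1,3);x=Q[:,:2]-[.534,.025];s=x@a;t=x@n
    for nm,lo,hi,s0,s1 in(("module",.078,.088,-.16,-.04),("release",.058,.08,.065,.11),("push",.10,.116,.0,.18),("stop",.045,.058,.13,.17)):
        k=(Q[:,2]>lo)&(Q[:,2]<hi)&(s>s0)&(s<s1)&(abs(t)<.06)
        if k.sum()>4: print(c,nm,k.sum(),"s",np.percentile(s[k],[3,97]).round(3),"t",np.percentile(t[k],[3,97]).round(3),"z",np.median(Q[k,2]).round(4))
E
```

```text
6.7 [ 0.3863 -0.1599  0.3378] yaw -25.17 tip s,t,z mm [ -57.2 -231.6  240.9] [-0.4 -0.8 -0.1] 0.0013835058983607009 j [-0.52 -0.2   1.58 -0.01  1.79  1.48]
scene module 897 s [-0.15  -0.068] t [-0.045  0.05 ] z 0.0822
scene release 278 s [0.069 0.107] t [-0.019  0.028] z 0.0729
scene push 206 s [0.121 0.136] t [-0.026  0.032] z 0.1093
scene stop 271 s [0.132 0.156] t [-0.022  0.029] z 0.0517
top module 1528 s [-0.151 -0.07 ] t [-0.049  0.044] z 0.0815
top release 420 s [0.068 0.109] t [-0.025  0.022] z 0.0722
top push 202 s [0.118 0.133] t [-0.03   0.025] z 0.1087
top stop 36 s [0.15  0.154] t [-0.026  0.019] z 0.0518
```

View pics/s4.png

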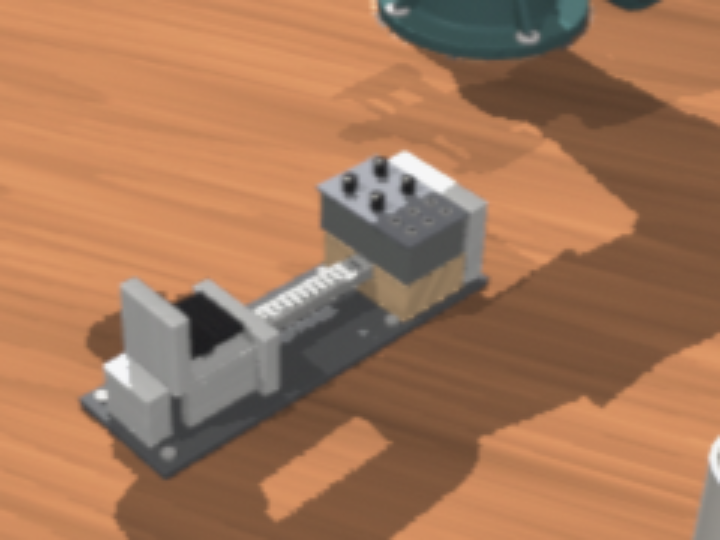

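The crop shows the push plate still against the end stop at (150,380), the same position as while it was held. The plate has sprung up at (210,322), the module is unmoved and the hand is out of the way.

```bash
python3 -c "
from plant import r
print(r.finish_job())"
```

```text
the job is handed in; nothing more can be done
None
```

The jaw is open and fully home against the end stop, and I've handed the job in. With the fingers shut, I pressed the release plate down about 11 mm and, keeping it pressed, pushed the jaw about 92 mm along the bar. I then lifted straight up and moved the hand clear.

- **End stop reached:** the push force rose to about 21 N at the travel I'd predicted. In the depth data afterwards, the back of the push plate lines up with the front of the stop to within the 2–3 mm the cameras can resolve. The jaw did not creep back when I let go.
- **Release plate:** it sprang back up; its top measured about 72–73 mm above the bench.
- **Module:** it measured in the same place before and after, to about 1 mm.
- **Other things:** the path stayed clear of the mug, adapter and screwdriver, but I didn't measure them again at the end.
- **Limits:** the job took about 7 s. The highest wrist force reported was about 26 N, and it was near zero once the hand was clear.

My first attempt to find the bar's direction from depth gave wrong angles because bench noise got in. I redid it using only points above 30 mm, and the two cameras then agreed to 0.3°. No other check failed or disagreed.

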